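Tare the counter scale under a proofing tub

TASK

Lift the lidded proofing tub off the cooling rack and set it gently in the middle of the scale's pan: its weight turns the dial. Then turn the black tare knob bit by bit until the tip of the black pointer rests on the dial's red zero mark. Let go of everything and leave the rolled mat, the scraper and the timer where they lie.

Things in the scene. Friction and masses are not known exactly. Their poses are not given: they have to be found in the camera images.
- scale: red fixed counter scale, housing 190 x 310 x 60 mm high. Origin on the counter, 5 mm to +y of the housing's centre. In its axes: pan centre x 0, y +70 mm; dial centre x +35, y -100; tare knob x -65, y -100. Dial level, facing up, 56 mm radius, under an unseen rigid clear cover 6.5 mm above the housing: the pointer cannot be touched
- pan_top (a point): middle of the top of the square aluminium weighing pan, 150 x 150 x 4 mm, sides parallel to the scale's axes; 85 mm above the counter when empty, it sinks 8 mm per kg on a damped spring (at most 11 mm)
- tub: square white plastic proofing tub with snapped-on blue lid (one body), 122 x 122 mm, lid 136 x 136 mm, lid top 100 mm above the underside; origin at the centre of its underside; standing on the rack. Mass unknown, 0.45 to 0.78 kg, centred
- tub_handle (a point): point to grip on the tub's lid handle, 122 mm above the tub's underside on its middle axis. The handle is a blue bar 80 mm long along the tub's x axis, 14 mm wide along its y, top 132 mm above the underside, open beneath from lid top (100 mm) to 120 mm except for a 10 mm post at each end
- rack: fixed steel wire cooling rack, 200 x 200 mm, top 25 mm above the counter; origin on the counter under its centre
- knob_grip (a point): point to grip on the tare knob, on its vertical axis, 26 mm above the scale housing's top (86 mm above the counter). The knob is a black bar 42 mm long, 12 mm wide, top 32 mm above the housing, on a disc of 22 mm radius, 4 mm thick; a white line on top marks one end. The point's x runs along the bar to the white end, z up
- tare_knob (a joint): knob angle in rad, growing clockwise seen from above, stops at 0 and 6.2; at 0 the bar's white end points along the scale's +x. It stays where it is left (friction 0.04 N m). The pointer turns 0.4 rad the same way for each rad of the knob
- pointer_tip (a point): tip of the black pointer, 46 mm from the dial centre, moved only by the tare knob. Once the tub is on the pan the pointer stands anticlockwise (seen from above) of the red mark, so the knob must then be turned clockwise, 1 to 3 rad in all
- zero_mark (a point): the red zero mark, a radial bar 6 mm wide and 16 mm long on the turning white dial disc; the disc turns clockwise (seen from above) with load on the pan, about 1 rad per kg, its mark lying toward the scale's +x when empty. This point is on the mark's middle line, 46 mm from the dial centre, where the pointer's tip belongs
- dial_center (a point): the common vertical axis of dial disc and pointer, at the pointer's height
- mat_roll: bystander: green rolled baking mat, 250 mm long along its x, 44 mm thick; origin at the centre of its underside
- scraper: bystander: flat yellow plastic scraper, 100 x 120 mm, 5 mm thick, 12 mm at its -x edge; origin at the centre of its underside
- timer: bystander: round white kitchen timer, 68 mm across, 24 mm high, with an orange press button 6 mm high; origin at the centre of its underside
Things that resemble listed ones, but are neither listed nor needed, are in the scene too. There is more than one size of the tub; the one meant has the size given above.

How it is judged (in metres and radians):
On the way, in this order (a step that is already met when the one before it is completed fails the run):
1. the tub stands in the middle of the pan, let go (horizontal distance between tub and pan_top below 0.025 m and distance between tub and pan_top below 0.027 m and angle between tub's own z axis and vertical below 0.06 rad and contact force between the fingers and tub below 0.1 N), for 0.3 s.
2. the pointer's tip stands on the red zero mark with the tub on the pan (horizontal distance between pointer_tip and zero_mark below 0.0033 m and horizontal distance between tub and pan_top below 0.025 m and contact force between the arm and tub below 0.1 N), for 0.3 s.
At the end, for the whole second after the job is handed in: The tub stands upright, at rest, its centre within 25 mm of the pan's middle, and the pointer's tip rests within 3.3 mm (0.07 rad) of the middle of the red zero mark, nothing moving (horizontal distance between pointer_tip and zero_mark below 0.0033 m and horizontal distance between tub and pan_top below 0.025 m and distance between tub and pan_top below 0.027 m and angle between tub's own z axis and vertical below 0.06 rad and linear speed of tub below 0.02 m/s and velocity of joint tare_knob between -0.05 and 0.05 rad/s); the robot touches nothing.
It fails at once if the tub was tipped (angle between tub's own z axis and vertical above 0.5 rad).
It fails at once if the tub was dropped or slammed on the pan (over 35 N) (contact force between tub and scale above 35 N).
It fails at once if the rolled mat was moved (distance of mat_roll from where it was at the start of the episode above 0.03 m).
It fails at once if the scraper was moved (distance of scraper from where it was at the start of the episode above 0.03 m).
It fails at once if the timer was moved (distance of timer from where it was at the start of the episode above 0.03 m).
It also fails if it takes over 54 s, if anything falls off the work surface, if the arm or the gripper's body presses on something with over 40 N, if the wrist force passes 120 N, or if a joint passes its speed limit or range.

ROBOT

A 7-joint arm with a two-finger parallel gripper is mounted at the origin on the work surface. World frame = base frame: x ahead of the robot, y to its left, z up, the work surface at z = 0. Lengths are in m, angles in degrees, forces in N, time in s.
With the tool pointing down it reaches from about 0.4 to 0.875 m from the base axis. Payload 6.5 kg.
Tool frame: the origin (TCP) lies midway between the tips of the shut fingers; the grasp point (between the pads) lies 19 mm behind it; z points along the fingers, y is the line along which they close (so a half turn about z gives the same grasp; the last joint's range is limited). The gripper opens to 85 mm and grips with 20 to 120 N. Pads are 22 mm wide; open, the fingers measure 114 mm over their backs; the gripper's body (76 mm by 85 mm) begins 54 mm behind the grasp point. The pads swing forward as they close: fully open they stand 13 mm farther back than shut.
Start: joints at [-71.116, 30.733, -0.252, 88.115, 0.149, 61.152, -4.079], TCP at [0.251, 0.6, 0.231] pointing down, gripper open.
Joint ranges: [-154.64, 154.64], [-21.42, 123.67], [-72.66, 72.17], [13.99, 137.28], [-74.86, 254.86], [10.95, 109.41], [-158.01, 158.01]. Speed limits (degrees/s): [136.94, 136.94, 180, 180, 180, 180, 180].

INTERFACE

Orientations are given as [roll, pitch, yaw] about the fixed x, y, z axes, in that order (R = Rz(yaw) Ry(pitch) Rx(roll)).
In Python, from rig import bot gives the robot as it stands.
- The arm moves only by the shell command python3 -m jog 'ROWS' [FORCE]. ROWS is JSON, a list of rows, each a list of 3 entries, a list of its own where there are three numbers: the shift along the tool's x, y, z scaled (see below), then the turn, a rotation vector about the tool's x, y, z scaled (see below), then the opening, from -1 (shut) to 1 (fully open). A call has 1 to 20 rows; each row shifts and turns the commanded pose from where the row before left it, along the tool's axes as they then stand; what a row does not reach is not made up. The controller multiplies each number of a shift by 0.8 m and each number of a turn by 45 degrees. A row lasts 1/8 s, in which the tool goes at most 62.5 mm and 10.7 degrees, less where a joint would pass 70% of its speed; a pose out of reach is approached as far as the arm can. A call with a number of a shift or a turn outside -1 to 1 is refused whole. A call with a gripper value outside its range is refused whole. The fingers move at their own pace and stop on an object; FORCE is the grip in N (left out, the last holds). Time passes only in rows, so rows that do not move let the fingers close. It gives the time, the measured TCP pose, the force, the opening and the grip force at its end, in the units of the state.
- bot.get_state(): the state, without advancing time (a new reading comes with each control period).
- bot.grab_frame(name): name is "scene" or "top" or "wrist"; returns (picture, depth): 480x640x3 uint8, red, green, blue; 480x640 float32, m along the optical axis (not along the pixel's ray), 0 where there is no reading.
- bot.camera_info(name): a dict with "fx", "fy", "cx", "cy" (pixels), "position" and "orientation" of the camera in the world. Camera axes: x right, y down, z forward; pixel columns grow to the right and rows downward; lengths in m; the calibration is good to about 2 mm. A picture is of the moment at which its call begins: read the wrist's pose just before it. camera_info takes no time and is no camera call; for the wrist camera it gives the pose at the moment of the call.
- bot.hand_in(): hands the job in; it is judged then, once.
The state is a dict: "t": time; "q": joint angles; "joint_velocities": joint speeds; "tau": joint torques, N m; "tool_pos": TCP position; "eef_rot": TCP orientation; "wrist_force": force on the tool from outside, world axes, zero at the start; "torque": the same for the moment, N m; "finger_gap": finger opening in m; "finger_force": force on a finger pad.
Only numpy, scipy, OpenCV 4.12 (cv2) and the standard library are available. Lean on these libraries where they do the work, as an engineer would, in place of code of your own. Each camera call takes 0.05 s, during which the arm holds its last target. There are 200 camera calls.

## Working session

There is one attempt and no reset: what is moved stays moved. The work goes in short steps, Python scripts to look and compute and a shell command to move; the robot and the scene stay as the last step left them, time stands still between calls to the robot, and variables do not carry over. Pictures are saved under pics/ and viewed, at most 10 in all, crops included, and the job is handed in when it is done.

```bash
mkdir -p pics; cat > h.py <<'E'
import numpy as np, cv2
from scipy.spatial.transform import Rotation as R
from rig import bot
def snap(name):
    info=bot.camera_info(name); p,d=bot.grab_frame(name)
    np.savez(''+name+'.npz',p=p,d=d); import pickle; pickle.dump(info,open(''+name+'.pkl','wb'))
    return p,d,info
def load(name):
    import pickle; z=np.load(''+name+'.npz'); return z['p'],z['d'],pickle.load(open(''+name+'.pkl','rb'))
def Rm(info):
    o=np.array(info['orientation'],float)
    if o.shape==(3,3): return o
    return R.from_euler('xyz',o,degrees=True).as_matrix()
def ray(info,u,v): return Rm(info)@np.array([(u-info['cx'])/info['fx'],(v-info['cy'])/info['fy'],1.])
def atz(info,u,v,z):
    r=ray(info,u,v); c=np.array(info['position']); return c+r*(z-c[2])/r[2]
def atd(info,d,u,v): return np.array(info['position'])+ray(info,u,v)*d[v,u]
E
python3 - <<'E'
from h import *
for n in ('top','scene'):
    p,d,i=snap(n); cv2.imwrite(f'pics/{n}0.png',p[:,:,::-1]); print(n,i)
print(bot.get_state())
E
```

```text
top {'fx': 619.3388734203498, 'fy': 619.3388734203498, 'cx': 321.4947281232773, 'cy': 254.34841761024654, 'position': array([0.43039149, 0.13223944, 1.51690396]), 'orientation': array([-176.70997439,    1.14995872,  -90.77757777])}
scene {'fx': 450.1169319985887, 'fy': 450.1169319985887, 'cx': 320.5981666505201, 'cy': 237.40705838772277, 'position': array([ 0.87216313, -0.22665076,  0.92360423]), 'orientation': array([-1.48383541e+02, -9.40734109e-02,  4.52242367e+01])}
{'t': 0.1, 'q': array([-71.11493695,  30.77366184,  -0.25510993,  88.16518098,
         0.14998575,  61.15091241,  -4.07844231]), 'joint_velocities': array([-0.01520073, -0.06239193, -0.06313652, -0.12051841,  0.0960724 ,
       -0.0905613 , -0.03571705]), 'tau': array([ 3.82620390e-03, -5.84568357e+01,  1.05255123e+00, -2.59776700e+01,
        1.26981991e-02,  4.58165523e-03, -1.17497692e-05]), 'tool_pos': array([0.2504008 , 0.59921999, 0.23049387]), 'eef_rot': array([-1.79910855e+02,  7.09039276e-03,  1.57328263e+02]), 'wrist_force': array([ 0.33728952,  0.13452308, -0.29888274]), 'torque': array([-0.01326547,  0.01141136,  0.0014458 ]), 'finger_force': 0.0, 'finger_gap': 0.08521789928764245}
```

View pics/top0.png

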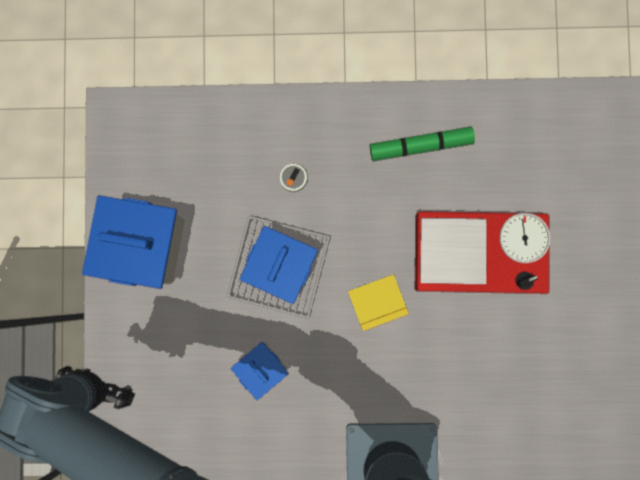

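View pics/scene0.png

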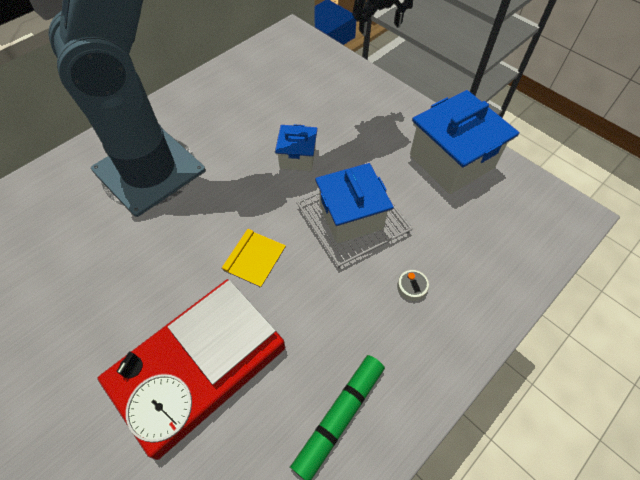

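Top view: three blue-lidded tubs, at (130,241) large, (280,264) on the rack, and (259,370) small. The one on the rack fits, and I'll check its size (136 mm lid, 80 mm handle). The scale is at (483,252), with the dial at (525,238) and the knob at (526,281).

```bash
python3 - <<'E'
from h import *
p,d,i=load('top')
c=np.vstack([cv2.resize(p[205:325,220:400],None,fx=4,fy=4,interpolation=cv2.INTER_CUBIC)])
c2=cv2.resize(p[200:305,405:560],None,fx=4.6,fy=4.6,interpolation=cv2.INTER_CUBIC)
cv2.imwrite('pics/tubcrop.png',c[:,:,::-1]); cv2.imwrite('pics/scalecrop.png',c2[:,:,::-1])
v,u=np.mgrid[0:480,0:640]
X=np.stack([(u-i['cx'])/i['fx'],(v-i['cy'])/i['fy'],np.ones_like(d)],-1)*d[...,None]@Rm(i).T+i['position']
np.save('X.npy',X)
hsv=cv2.cvtColor(p,cv2.COLOR_RGB2HSV)
def rect(m,name):
    P=X[m]; r=cv2.minAreaRect(P[:,:2].astype(np.float32)*1000); print(name,m.sum(),np.round(r,1) if 0 else r,'z',np.round(np.median(P[:,2]),4),'mean',P.mean(0).round(4))
blue=(hsv[...,0]>100)&(hsv[...,0]<125)&(hsv[...,1]>120)
for n,(a,b,e,f) in dict(rack=(235,330,215,315),big=(80,180,190,295),small=(225,295,335,405)).items():
    w=np.zeros_like(blue); w[e:f,a:b]=1
    z=np.median(X[...,2][w&blue]); 
    rect(w&blue&(abs(X[...,2]-z)<.008),n+' lid'); rect(w&blue&(X[...,2]>z+.022),n+' handle')
red=((hsv[...,0]<8)|(hsv[...,0]>172))&(hsv[...,1]>140); w=np.zeros_like(red); w[200:305,405:560]=1
rect(w&red&(X[...,2]>.045)&(X[...,2]<.075),'housing')
rect(w&(X[...,2]>.078)&(hsv[...,1]<60)&(u<495),'pan')
kn=w&(v>265)&(u>505)&(hsv[...,2]<90)
rect(kn&(X[...,2]>.075),'knob')
di=w&(hsv[...,1]<60)&(hsv[...,2]>150)&(v<268)&(u>497)
rect(di,'dial')
for uv in [(525,238),(524,219),(526,281),(454,251)]: print(uv,X[uv[1],uv[0]].round(4))
E
```

```text
rack lid 3299 ((490.0205993652344, 257.02691650390625), (141.51364135742188, 134.5361328125), 65.0854263305664) z 0.1236 mean [0.49   0.2566 0.1237]
rack handle 243 ((450.83404541015625, 213.3388671875), (148.75405883789062, 76.50025177001953), 48.6367301940918) z 0.1554 mean [0.4863 0.251  0.2224]
big lid 6085 ((546.3935546875, 592.62939453125), (184.74951171875, 191.158447265625), 78.90216064453125) z 0.1347 mean [0.5454 0.591  0.1347]
big handle 473 ((499.4049987792969, 388.6702575683594), (530.670654296875, 21.614479064941406), 77.26923370361328) z 0.1774 mean [0.5392 0.5665 0.2477]
small lid 1592 ((246.2550048828125, 308.1152648925781), (95.50907897949219, 101.28166961669922), 39.242122650146484) z 0.071 mean [0.2466 0.308  0.0709]
small handle 62 ((326.13153076171875, 213.24880981445312), (53.03234100341797, 258.6855773925781), 40.56749725341797) z 0.0956 mean [0.269  0.2845 0.279 ]
housing 3733 ((515.5492553710938, -218.17105102539062), (309.0699462890625, 187.43759155273438), 88.0582046508789) z 0.0586 mean [ 0.4973 -0.237   0.0585]
pan 4046 ((514.58740234375, -43.40007019042969), (156.8345489501953, 356.5890808105469), 1.8707484006881714) z 0.0839 mean [ 0.5164 -0.1419  0.0974]
knob 85 ((445.33978271484375, -309.30584716796875), (13.096065521240234, 39.31178665161133), 23.410877227783203) z 0.0899 mean [ 0.4446 -0.3049  0.0889]
dial 3098 ((544.443603515625, -144.21737670898438), (178.684814453125, 570.8036499023438), 5.036327838897705) z 0.0576 mean [ 0.5642 -0.3379  0.0437]
(525, 238) [ 0.5456 -0.3163  0.0636]
(524, 219) [ 0.5905 -0.316   0.0617]
(526, 281) [ 0.4448 -0.3059  0.0944]
(454, 251) [ 0.5163 -0.1459  0.0852]
```

View pics/tubcrop.png

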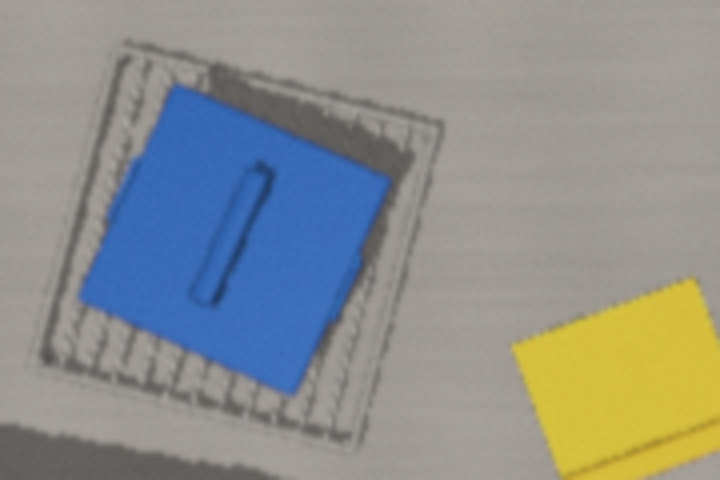

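View pics/scalecrop.png

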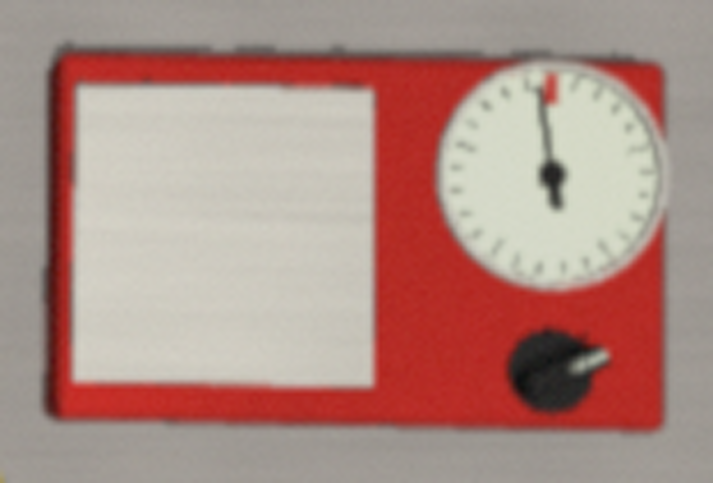

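Enlarged crop: the rack tub has a lid of about 136 mm with its top at z≈0.124 (25+100 mm), so it's the one meant. The others measure about 188 mm and about 98 mm. Scale crop: pan centre at crop (224,235), dial hub at (552,175), knob at (550,370).

```bash
python3 - <<'E'
from h import *
p,d,i=load('top'); X=np.load('X.npy'); hsv=cv2.cvtColor(p,cv2.COLOR_RGB2HSV); v,u=np.mgrid[0:480,0:640]
def rect(m,n):
    P=X[m]; print(n,m.sum(),cv2.minAreaRect(P[:,:2].astype(np.float32)*1000),np.median(P,0).round(4))
w=(v>225)&(v<300)&(u>255)&(u<310)
rect(w&(X[...,2]>.146)&(X[...,2]<.168),'handle')
w=(v>205)&(v<300)&(u>410)&(u<495)
rect(w&(X[...,2]>.078)&(X[...,2]<.092)&(hsv[...,1]<60),'pan')
f=4.6
def c(x,y,z): print((x,y),atz(i,405+(x+.5)/f-.5,200+(y+.5)/f-.5,z).round(4))
for q in [(75,84),(375,87),(375,387),(72,382)]: c(*q,.085)
c(552,175,.064); c(548,372,.064);c(552,174,.06)
for q in [(258,168),(208,300)]: print(atz(i,220+q[0]/4,205+q[1]/4,.157).round(4))
ro=R.from_euler('xyz',bot.get_state()['eef_rot'],degrees=True).as_matrix(); print(ro.round(3))
E
```

```text
handle 231 ((489.5139465332031, 257.5956726074219), (14.715422630310059, 79.18408966064453), 65.16130065917969) [0.4892 0.2568 0.155 ]
pan 3999 ((517.55517578125, -144.11611938476562), (149.13099670410156, 149.19540405273438), 88.40484619140625) [ 0.5172 -0.1447  0.0839]
(75, 84) [ 0.5944 -0.0716  0.085 ]
(375, 87) [ 0.5904 -0.2219  0.085 ]
(375, 387) [ 0.4399 -0.2175  0.085 ]
(72, 382) [ 0.4445 -0.0667  0.085 ]
(552, 175) [ 0.5464 -0.3153  0.064 ]
(548, 372) [ 0.4464 -0.31    0.064 ]
(552, 174) [ 0.5473 -0.3165  0.06  ]
[0.5264 0.2398 0.157 ]
[0.4541 0.268  0.157 ]
[[-0.923  0.385 -0.   ]
 [ 0.385  0.923 -0.001]
 [-0.    -0.002 -1.   ]]
```

```bash
python3 -m jog '[[[-0.02,-0.013,0],[0,0,0],1],[[-0.044,-0.028,0],[0,0,0],1],[[-0.044,-0.028,0],[0,0,0],1],[[-0.044,-0.028,0],[0,0,0],1],[[-0.044,-0.028,0],[0,0,0],1],[[-0.044,-0.028,0],[0,0,0],1],[[-0.044,-0.028,0],[0,0,0],1],[[-0.044,-0.028,0],[0,0,0],1],[[-0.044,-0.028,0],[0,0,0],1],[[-0.044,-0.028,0],[0,0,0],1],[[-0.025,-0.015,0],[0,0,0.048],1],[[0,0,0],[0,0,0],1],[[0,0,0],[0,0,0],1]]'
cat >> h.py <<'E'
def go(x,y,z,yaw):
    s=bot.get_state(); M=R.from_euler('xyz',s['eef_rot'],degrees=True); T=np.array(s['tool_pos'])
    D=R.from_euler('xyz',[180,0,yaw],degrees=True)
    sh=M.inv().apply(np.array([x,y,z])-T)/.8; rv=np.degrees((M.inv()*D).as_rotvec())/45
    print('t',s['t'],'pos',T.round(4),'eul',np.round(s['eef_rot'],2),'shift',sh.round(4),'turn',rv.round(4),'gap',round(s['finger_gap'],4),'F',np.round(s['wrist_force'],1))
E
python3 -c "
from h import *
go(.4897,.2573,.131,155.16)"
```

```text
t: 1.72
tool_pos: [0.4888, 0.2584, 0.2312]
eef_rot: [180.0, -0.1, 155.3]
wrist_force: [-0.9, 0.7, 0.6]
finger_gap: 0.0855
finger_force: 0.0
t 1.725 pos [0.4888 0.2584 0.2312] eul [ 1.7998e+02 -6.0000e-02  1.5526e+02] shift [-0.0018 -0.0008  0.1252] turn [ 0.0004 -0.0013  0.0022] gap 0.0855 F [-0.9  0.7  0.6]
```

```bash
python3 -m jog '[[[-0.002,-0.001,0.03],[0,0,0],1],[[0,0,0.045],[0,0,0],1],[[0,0,0.035],[0,0,0],1],[[0,0,0.015],[0,0,0],1],[[0,0,0],[0,0,0],-0.6],[[0,0,0],[0,0,0],-1],[[0,0,0],[0,0,0],-1],[[0,0,0],[0,0,0],-1],[[0,0,0],[0,0,0],-1]]' 60
python3 -c "
from h import *
go(.4897,.2573,.131,155.16)"
```

```text
t: 2.85
tool_pos: [0.4916, 0.2565, 0.1319]
eef_rot: [179.9, 0.1, 155.2]
wrist_force: [1.1, 1.8, 1.3]
finger_gap: 0.0126
finger_force: 59.6
t 2.85 pos [0.4916 0.2565 0.1319] eul [1.7988e+02 5.0000e-02 1.5517e+02] shift [ 0.0025 -0.0001  0.0011] turn [0.0026 0.0011 0.0003] gap 0.0126 F [1.1 1.8 1.3]
```

```bash
python3 -m jog '[[[0,0,-0.008],[0,0,0],-1],[[0,0,-0.02],[0,0,0],-1],[[0,0,-0.03],[0,0,0],-1],[[0,0,-0.03],[0,0,0],-1],[[0,0,-0.03],[0,0,0],-1],[[0,0,-0.015],[0,0,0],-1],[[0,0,-0.007],[0,0,0],-1],[[0,0,0],[0,0,0],-1],[[0,0,0],[0,0,0],-1]]'
python3 - <<'E'
from h import *
go(.5175,-.1443,.236,178.3)
p,d,i=snap('scene'); cv2.imwrite('pics/s1.png',p[:,:,::-1])
E
```

```text
t: 3.98
tool_pos: [0.4903, 0.2553, 0.2424]
eef_rot: [-179.9, -0.1, 155.2]
wrist_force: [0.3, 0.2, -6.7]
finger_gap: 0.0128
finger_force: 58.8
t 3.975 pos [0.4903 0.2553 0.2424] eul [-1.7991e+02 -6.0000e-02  1.5517e+02] shift [-0.2407 -0.4391  0.0084] turn [-0.0017 -0.0016 -0.5141] gap 0.0128 F [ 0.3  0.2 -6.7]
```

View pics/s1.png

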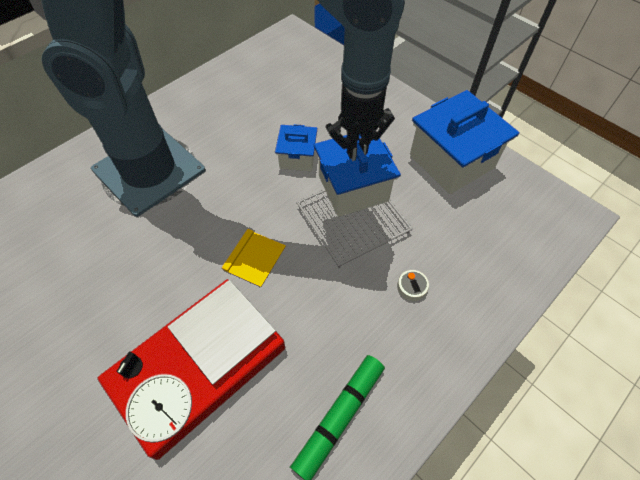

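The tub is lifted, level and hanging from the handle, at about 0.7 kg. Now I'll carry it over the pan.

```bash
python3 -m jog '[[[-0.01,-0.018,0],[0,0,0],-1],[[-0.02,-0.036,0],[0,0,0],-1],[[-0.025,-0.046,0],[0,0,0],-1],[[-0.025,-0.046,0],[0,0,0],-1],[[-0.025,-0.046,0],[0,0,0],-1],[[-0.025,-0.046,0],[0,0,0],-1],[[-0.025,-0.046,0],[0,0,0],-1],[[-0.025,-0.046,0],[0,0,0],-1],[[-0.025,-0.046,0],[0,0,0],-1],[[-0.02,-0.036,0],[0,0,0],-1],[[-0.01,-0.018,0],[0,0,0],-1],[[-0.005,-0.009,0],[0,0,-0.06],-1],[[0,0,0],[0,0,-0.13],-1],[[0,0,0],[0,0,-0.13],-1],[[0,0,0],[0,0,-0.13],-1],[[0,0,0],[0,0,-0.064],-1],[[0,0,0],[0,0,0],-1],[[0,0,0],[0,0,0],-1]]'
python3 - <<'E'
from h import *
go(.5175,-.1443,.236,178.3)
p,d,i=snap('top'); v,u=np.mgrid[0:480,0:640]
X=np.stack([(u-i['cx'])/i['fx'],(v-i['cy'])/i['fy'],np.ones_like(d)],-1)*d[...,None]@Rm(i).T+i['position']
hsv=cv2.cvtColor(p,cv2.COLOR_RGB2HSV)
m=(hsv[...,0]>100)&(hsv[...,0]<125)&(hsv[...,1]>120)&(abs(X[...,0]-.52)<.13)&(abs(X[...,1]+.145)<.13)&(abs(X[...,2]-.233)<.02)
P=X[m]; print(m.sum(),cv2.minAreaRect(P[:,:2].astype(np.float32)*1000),np.median(P,0).round(4), np.percentile(P,[1,99],axis=0).round(3))
E
```

```text
t: 6.28
tool_pos: [0.5175, -0.1435, 0.2432]
eef_rot: [180.0, -0.0, 178.3]
wrist_force: [0.2, -0.2, -7.1]
finger_gap: 0.0133
finger_force: 58.8
t 6.275 pos [ 0.5175 -0.1435  0.2432] eul [ 1.7999e+02 -2.0000e-02  1.7826e+02] shift [-0.0001 -0.001   0.009 ] turn [ 0.0003 -0.0003 -0.0009] gap 0.0133 F [ 0.2 -0.2 -7.1]
2063 ((516.8634643554688, -121.47322082519531), (100.69058990478516, 131.2498779296875), 89.50144958496094) [ 0.5053 -0.1097  0.2351] [[ 0.451 -0.167  0.229]
 [ 0.582 -0.073  0.242]]
```

```bash
python3 -m jog '[[[0,-0.001,0.01],[0,0,0],-1],[[0,0,0.018],[0,0,0],-1],[[0,0,0.015],[0,0,0],-1],[[0,0,0.007],[0,0,0],-1],[[0,0,0.003],[0,0,0],-1],[[0,0,0.003],[0,0,0],-1],[[0,0,0.003],[0,0,0],-1],[[0,0,0.003],[0,0,0],-1],[[0,0,0.002],[0,0,0],-1],[[0,0,0],[0,0,0],-1],[[0,0,0],[0,0,0],-1]]'
```

```text
t: 7.7
tool_pos: [0.5177, -0.1445, 0.1922]
eef_rot: [-180.0, 0.0, 178.3]
wrist_force: [0.4, 0.6, -5.7]
finger_gap: 0.0127
finger_force: 58.8
```

Contact is starting, so I'll keep lowering.

```bash
python3 -m jog '[[[0,0,0.0015],[0,0,0],-1],[[0,0,0.0015],[0,0,0],-1],[[0,0,0.0015],[0,0,0],-1],[[0,0,0.0015],[0,0,0],-1],[[0,0,0],[0,0,0],-1],[[0,0,0],[0,0,0],-1]]'
```

```text
t: 8.45
tool_pos: [0.5177, -0.1443, 0.1874]
eef_rot: [180.0, 0.0, 178.3]
wrist_force: [-0.9, 1.5, -1.2]
finger_gap: 0.013
finger_force: 59.5
```

```bash
python3 -m jog '[[[0,0,0.001],[0,0,0],-1],[[0,0,0],[0,0,0],-0.4],[[0,0,0],[0,0,0],0],[[0,0,0],[0,0,0],0.3],[[0,0,0],[0,0,0],0.3],[[0,0,0],[0,0,0],0.3],[[0,0,-0.02],[0,0,0],0.3],[[0,0,-0.04],[0,0,0],0.3],[[0,0,-0.06],[0,0,0],0.3],[[0,0,-0.03],[0,0,0],0.3],[[0,0,0],[0,0,0],0.3]]'
python3 - <<'E'
from h import *
go(.447,-.3105,.2,150)
p,d,i=snap('scene'); cv2.imwrite('pics/s2.png',p[:,:,::-1])
E
```

```text
t: 9.82
tool_pos: [0.5189, -0.1449, 0.3094]
eef_rot: [-180.0, 0.3, 178.3]
wrist_force: [0.5, 0.1, -1.5]
finger_gap: 0.0554
finger_force: 0.0
t 9.825 pos [ 0.5189 -0.1449  0.3094] eul [-179.96    0.3   178.29] shift [ 0.0844 -0.2095  0.1364] turn [0.0009 0.0068 0.6286] gap 0.0554 F [ 0.5  0.1 -1.5]
```

View pics/s2.png

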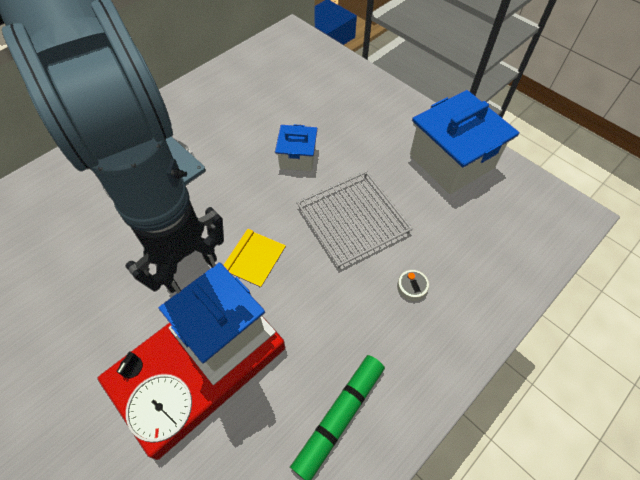

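The tub stands level on the pan. The dial has turned: hub (158,407), pointer tip about (176,426), red mark about (156,434). Next I'll move above the knob.

```bash
python3 -m jog '[[[0.012,-0.03,0],[0,0,0],0],[[0.024,-0.06,0],[0,0,0],0],[[0.024,-0.06,0.03],[0,0,0],0],[[0.016,-0.04,0.05],[0,0,0],0],[[0.008,-0.02,0.04],[0,0,0],0],[[0,0,0.01],[0,0,0],0],[[0,0,0],[0,0,0],0]]'
python3 - <<'E'
from h import *
go(.447,-.311,.2,113.4); print(bot.get_state()['q'].round(1))
p,d,i=snap('wrist'); cv2.imwrite('pics/w1.png',p[:,:,::-1]); print(i)
# angles from the scene picture
p,d,i=load('scene'); hsv=cv2.cvtColor(p,cv2.COLOR_RGB2HSV)
C=np.array([.5465,-.3158])
v,u=np.mgrid[360:455,115:205]
Y=np.array([atz(i,a,b,.062)[:2] for a,b in zip(u.ravel(),v.ravel())]); H=hsv[360:455,115:205].reshape(-1,3).astype(int)
rr=np.hypot(*(Y-C).T); an=np.degrees(np.arctan2(*(Y-C).T[::-1]))
red=((H[:,0]<8)|(H[:,0]>172))&(H[:,1]>120)&(rr<.05)&(rr>.03)
blk=(H[:,2]<90)&(rr<.044)&(rr>.026)
print('red',red.sum(),Y[red].mean(0),np.median(an[red]),'blk',blk.sum(),Y[blk].mean(0),np.median(an[blk]))
E
```

```text
t: 10.75
tool_pos: [0.4458, -0.3092, 0.2022]
eef_rot: [179.9, -0.1, 178.4]
wrist_force: [-0.2, -0.1, 0.1]
finger_gap: 0.0426
finger_force: 0.0
t 10.75 pos [ 0.4458 -0.3092  0.2022] eul [ 1.7994e+02 -5.0000e-02  1.7836e+02] shift [-0.0016 -0.0022  0.0028] turn [ 6.0000e-04 -1.8000e-03  1.4436e+00] gap 0.0426 F [-0.2 -0.1  0.1]
[ 16.4  22.9  17.3 106.9  -8.5  51.5 126.1]
{'fx': 337.01680428052674, 'fy': 337.01680428052674, 'cx': 313.1024640136915, 'cy': 240.8348893002556, 'position': array([ 0.38170409, -0.30715048,  0.3456013 ]), 'orientation': array([ 1.64988778e+02, -9.97562644e-02,  8.83707945e+01])}
red 21 [ 0.57949717 -0.3446229 ] -41.29059884467704 blk 7 [ 0.58229598 -0.31338667] 3.8577832699286643
```

View pics/w1.png

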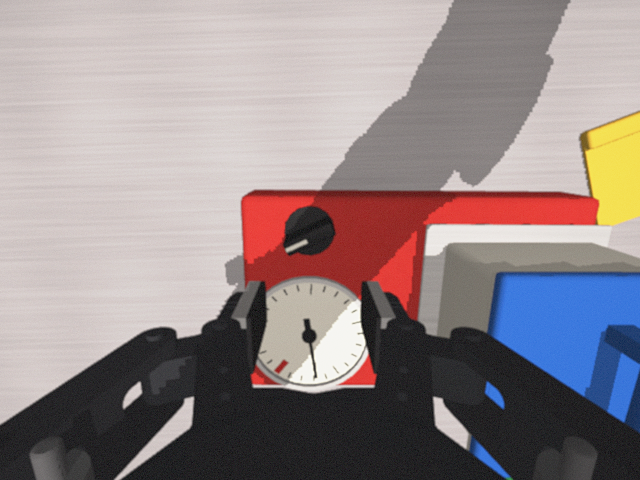

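Wrist view: knob centre (310,230), white end (290,247), dial hub (309,335), pointer tip (315,377), red mark (281,366). The pointer is anticlockwise of the mark, as expected.

```bash
cat >> h.py <<'E'
def dial(i,hub,tip,mk,z=.062,zp=.064):
    h=atz(i,*hub,zp);t=atz(i,*tip,zp);m=atz(i,*mk,z); h0=np.array(h)
    a=lambda q,c:np.degrees(np.arctan2(q[1]-c[1],q[0]-c[0]))
    D=(a(t,h)-a(m,h)+180)%360-180
    print('hub',h.round(4),'tip r',np.hypot(*(t-h)[:2]).round(4),'mark r',np.hypot(*(m-h)[:2]).round(4),'ang',a(t,h).round(1),a(m,h).round(1),'diff',D.round(2),'knob deg',(D/.4).round(1))
E
python3 - <<'E'
from h import *
p,d,i=load('wrist'); hsv=cv2.cvtColor(p,cv2.COLOR_RGB2HSV).astype(int)
s=hsv[355:378,270:292]; m=((s[...,0]<8)|(s[...,0]>172))&(s[...,1]>100); vv,uu=np.nonzero(m)
# keep mark blob only
n,l,st,ce=cv2.connectedComponentsWithStats(m.astype(np.uint8)); print(st.tolist(),(ce+[270,355]).round(1).tolist())
dial(i,(309,335),(315,377),(281,366))
k=atz(i,310,230,.07);print('knob disc',atz(i,310,231,.064))
v,u=np.mgrid[0:480,0:640]
X=np.stack([(u-i['cx'])/i['fx'],(v-i['cy'])/i['fy'],np.ones_like(d)],-1)*d[...,None]@Rm(i).T+i['position']
w=(v>200)&(v<262)&(u>275)&(u<340)&(X[...,2]>.083)&(X[...,2]<.1); P=X[w]
print(w.sum(),cv2.minAreaRect(P[:,:2].astype(np.float32)*1000),P.mean(0))
w2=w&(hsv[...,2]>120); print('white',X[w2].mean(0))
b=cv2.resize(p[270:395,240:380],None,fx=5,fy=5,interpolation=cv2.INTER_CUBIC); b2=cv2.resize(p[195:265,265:355],None,fx=5,fy=5,interpolation=cv2.INTER_CUBIC)
cv2.imwrite('pics/w1c.png',b[:600,:,::-1])
E
```

```text
[[0, 0, 22, 23, 428], [5, 5, 13, 13, 78]] [[280.4, 366.0], [280.8, 366.2]]
hub [ 0.5482 -0.3152  0.064 ] tip r 0.046 mark r 0.0441 ang 5.5 -39.7 diff 45.19 knob deg 113.0
knob disc [ 0.448388   -0.31122078  0.064     ]
893 ((447.9400329589844, -311.6773376464844), (12.373276710510254, 41.97954559326172), 23.602243423461914) [ 0.44687786 -0.31161251  0.09188766]
white [ 0.45265004 -0.32167033  0.09320783]
```

View pics/w1c.png

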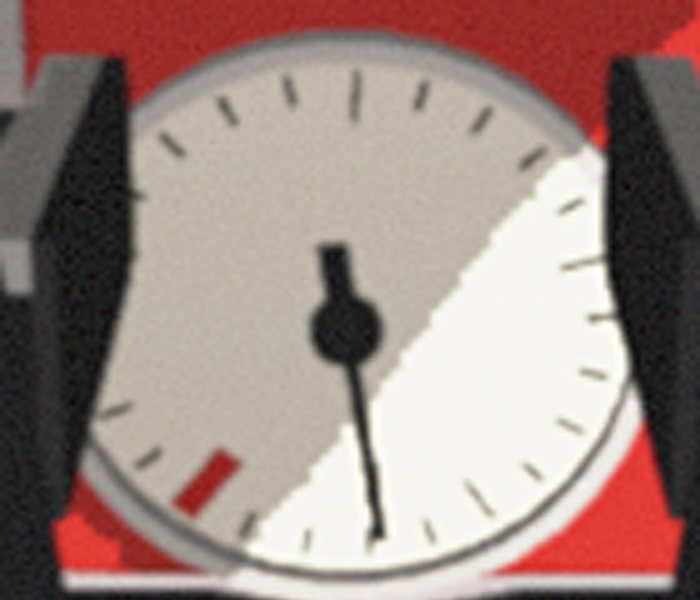

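Crop: hub at (345,330), tip (378,535), mark (207,483). The pointer-to-mark angle is about 45°, so the knob must turn about 113° clockwise. I'll line the gripper up with the bar.

```bash
python3 -m jog '[[[0,0,0],[0,0,0.1],0],[[0,0,0],[0,0,0.2],0],[[0,0,0],[0,0,0.2],0],[[0,0,0],[0,0,0.2],0],[[0,0,0],[0,0,0.2],0],[[0,0,0],[0,0,0.2],0],[[0,0,0],[0,0,0.2],0],[[0,0,0],[0,0,0.14],0],[[0,0,0],[0,0,0],0],[[0,0,0],[0,0,0],0]]'
python3 -c "
from h import *
go(.4475,-.3115,.071,113.6); print(bot.get_state()['q'].round(1))"
```

```text
t: 12.05
tool_pos: [0.4462, -0.31, 0.2032]
eef_rot: [179.9, 0.0, 113.7]
wrist_force: [-0.1, 0.2, 0.2]
finger_gap: 0.043
finger_force: 0.0
t 12.05 pos [ 0.4462 -0.31    0.2032] eul [1.7993e+02 4.0000e-02 1.1368e+02] shift [-0.0022  0.0006  0.1652] turn [0.0015 0.0008 0.0019] gap 0.043 F [-0.1  0.2  0.2]
[  5.1  24.8  32.3 107.5 -16.5  52.3  68.9]
```

```bash
python3 -m jog '[[[-0.0022,0.0006,0.02],[0,0,0],0],[[0,0,0.045],[0,0,0],0],[[0,0,0.05],[0,0,0],0],[[0,0,0.03],[0,0,0],0],[[0,0,0.014],[0,0,0],0],[[0,0,0.006],[0,0,0],0],[[0,0,0],[0,0,0],0],[[0,0,0],[0,0,0],-0.5],[[0,0,0],[0,0,0],-1],[[0,0,0],[0,0,0],-1],[[0,0,0],[0,0,0],-1]]' 30
python3 -c "
from h import *
go(.4475,-.3115,.071,113.6)"
```

```text
t: 13.42
tool_pos: [0.4469, -0.3122, 0.0713]
eef_rot: [180.0, 0.0, 113.5]
wrist_force: [-1.5, 0.1, 5.8]
finger_gap: 0.0112
finger_force: 33.2
t 13.425 pos [ 0.4469 -0.3122  0.0713] eul [1.7996e+02 4.0000e-02 1.1350e+02] shift [0.0005 0.0011 0.0004] turn [ 0.0009  0.001  -0.0023] gap 0.0112 F [-1.5  0.1  5.8]
```

Gripped. Turning about 97° first, then I'll look.

```bash
python3 -m jog '[[[0,0,0],[0,0,0.08],-1],[[0,0,0],[0,0,0.15],-1],[[0,0,0],[0,0,0.18],-1],[[0,0,0],[0,0,0.18],-1],[[0,0,0],[0,0,0.18],-1],[[0,0,0],[0,0,0.18],-1],[[0,0,0],[0,0,0.18],-1],[[0,0,0],[0,0,0.18],-1],[[0,0,0],[0,0,0.18],-1],[[0,0,0],[0,0,0.18],-1],[[0,0,0],[0,0,0.18],-1],[[0,0,0],[0,0,0.18],-1],[[0,0,0],[0,0,0.1],-1],[[0,0,0],[0,0,0.03],-1],[[0,0,0],[0,0,0],-1],[[0,0,0],[0,0,0],-1]]'
python3 - <<'E'
from h import *
go(.4475,-.3115,.071,113.6-113)
p,d,i=snap('top'); a=cv2.resize(p[195:305,480:560],None,fx=5,fy=5,interpolation=cv2.INTER_CUBIC)
p,d,i=snap('scene'); b=cv2.resize(p[340:470,100:220],None,fx=3.3,fy=4,interpolation=cv2.INTER_CUBIC)
h=min(a.shape[0],b.shape[0]); o=np.hstack([a[:h],b[:h]]); print(a.shape,b.shape)
cv2.imwrite('pics/t2.png',o[:,:,::-1])
E
```

```text
t: 15.42
tool_pos: [0.4474, -0.3126, 0.0713]
eef_rot: [179.9, -0.1, 16.3]
wrist_force: [-0.3, -0.0, 4.7]
finger_gap: 0.0112
finger_force: 33.1
t 15.425 pos [ 0.4474 -0.3126  0.0713] eul [ 1.799e+02 -8.000e-02  1.630e+01] shift [ 0.0005 -0.0012  0.0004] turn [ 0.002  -0.002   0.3488] gap 0.0112 F [-0.3 -0.   4.7]
(550, 400, 3) (520, 396, 3)
```

View pics/t2.png

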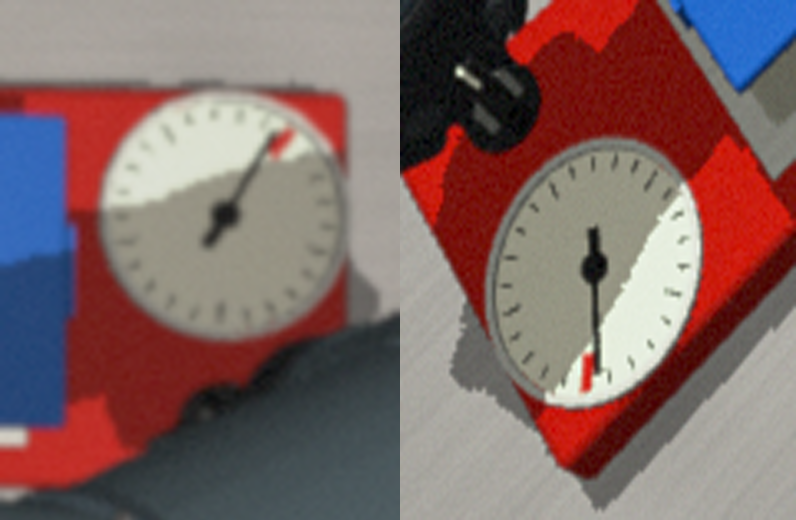

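Top crop: hub (225,214), tip (277,133), mark (283,143). A small clockwise remainder is left, so I'll compute it.

```bash
python3 - <<'E'
from h import *
p,d,i=load('top'); f=5
c=lambda x,y:(480+(x+.5)/f-.5,195+(y+.5)/f-.5)
hsv=cv2.cvtColor(p,cv2.COLOR_RGB2HSV).astype(int)
s=hsv[215:232,530:546]; m=((s[...,0]<8)|(s[...,0]>172))&(s[...,1]>70)
n,l,st,ce=cv2.connectedComponentsWithStats(m.astype(np.uint8)); print(st.tolist(),((ce+[530,215]-[480,195])*5+2).round(1).tolist())
dial(i,c(225,214),c(277,133),c(283,143))
ps,_,j=load('scene'); g=lambda x,y:(100+(x-400+.5)/3.3-.5,340+(y+.5)/4-.5)
dial(j,g(594,267),g(598,373),g(587,372))
E
```

```text
[[0, 0, 16, 17, 206], [5, 0, 11, 9, 48], [3, 6, 6, 6, 18]] [[285.2, 148.4], [311.7, 114.6], [280.1, 142.3]]
hub [ 0.547  -0.3153  0.064 ] tip r 0.0454 mark r 0.0438 ang -34.0 -40.9 diff 6.9 knob deg 17.2
hub [ 0.5462 -0.3172  0.064 ] tip r 0.0459 mark r 0.0442 ang -31.5 -39.7 diff 8.2 knob deg 20.5
```

```bash
python3 -m jog '[[[0,0,0],[0,0,0.08],-1],[[0,0,0],[0,0,0.12],-1],[[0,0,0],[0,0,0.1],-1],[[0,0,0],[0,0,0.06],-1],[[0,0,0],[0,0,0.02],-1],[[0,0,0],[0,0,0],-1],[[0,0,0],[0,0,0],-1],[[0,0,0],[0,0,0],-0.6],[[0,0,0],[0,0,0],-0.2],[[0,0,0],[0,0,0],-0.1],[[0,0,0],[0,0,0],-0.1],[[0,0,-0.03],[0,0,0],-0.1],[[0,0,-0.06],[0,0,0],-0.1],[[0,0,-0.06],[0,0,0],-0.1],[[0,0,-0.02],[0,0,0],-0.1],[[0,0,0],[0,0,0],-0.1]]'
python3 - <<'E'
from h import *
go(.4475,-.3115,.2,0)
p,d,i=snap('top'); a=cv2.resize(p[195:305,480:560],None,fx=5,fy=5,interpolation=cv2.INTER_CUBIC)
p,d,i=snap('scene'); b=cv2.resize(p[340:470,100:220],None,fx=3.3,fy=4,interpolation=cv2.INTER_CUBIC)
o=np.hstack([a[:520],b[:520]])
cv2.imwrite('pics/t3.png',o[:,:,::-1])
E
```

```text
t: 17.52
tool_pos: [0.447, -0.3118, 0.2068]
eef_rot: [180.0, -0.1, -0.8]
wrist_force: [-0.0, -0.1, -0.5]
finger_gap: 0.0383
finger_force: 0.0
t 17.525 pos [ 0.447  -0.3118  0.2068] eul [ 1.7999e+02 -8.0000e-02 -7.8000e-01] shift [ 0.0006 -0.0004  0.0085] turn [ 0.0002 -0.0018 -0.0173] gap 0.0383 F [-0.  -0.1 -0.5]
```

View pics/t3.png

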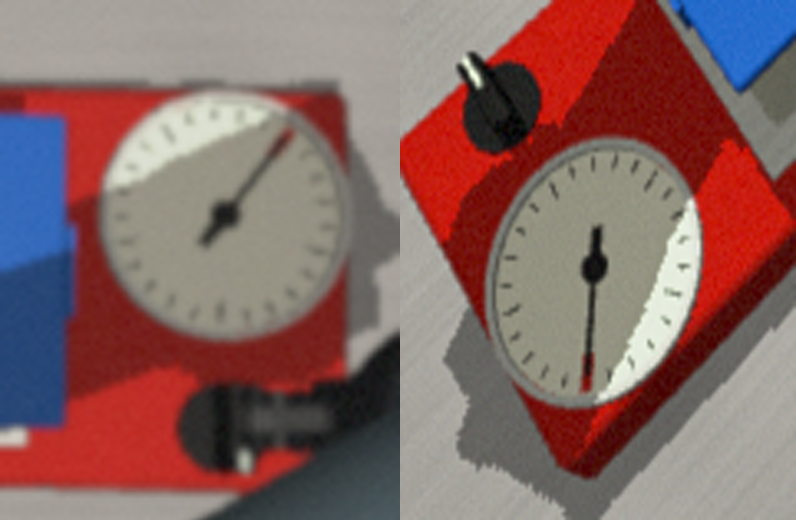

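Both views show the tip lying inside the red mark: scene crop tip about (588,371), mark about (587,372). I'll do one numerical check, with no picture viewed.

```bash
python3 - <<'E'
from h import *
p,d,i=load('scene')
P=p.astype(int); print('red minus green / value, scene rows 428-437')
for r in range(424,439): print(r,[(int(P[r,c,0]-P[r,c,1]),int(P[r,c,0])) for c in range(151,162)])
s=bot.get_state(); print(s['t'],s['finger_gap'],np.round(s['wrist_force'],1))
E
```

```text
red minus green / value, scene rows 428-437
424 [(-1, 143), (0, 147), (2, 149), (1, 149), (-2, 148), (-2, 90), (3, 45), (-1, 111), (-3, 145), (-1, 147), (-1, 148)]
425 [(-2, 143), (-2, 143), (3, 144), (2, 147), (1, 147), (2, 76), (3, 42), (-3, 108), (0, 144), (1, 151), (0, 144)]
426 [(3, 149), (0, 147), (-2, 144), (0, 152), (1, 148), (1, 76), (0, 39), (0, 113), (2, 145), (3, 149), (0, 148)]
427 [(2, 146), (-1, 146), (2, 149), (0, 150), (3, 148), (-2, 73), (-1, 49), (3, 130), (2, 147), (-1, 149), (2, 149)]
428 [(0, 150), (-1, 145), (2, 148), (3, 153), (23, 138), (9, 62), (14, 41), (45, 119), (3, 143), (1, 147), (2, 150)]
429 [(1, 145), (0, 146), (0, 147), (5, 149), (50, 130), (27, 55), (33, 54), (60, 122), (5, 148), (1, 147), (1, 148)]
430 [(0, 146), (3, 149), (1, 149), (5, 150), (50, 131), (29, 52), (36, 46), (60, 122), (5, 144), (-2, 149), (2, 149)]
431 [(-1, 148), (2, 146), (1, 150), (1, 146), (35, 112), (19, 39), (26, 54), (48, 110), (4, 146), (1, 145), (-1, 145)]
432 [(-3, 145), (-3, 146), (0, 147), (-1, 145), (40, 109), (24, 42), (26, 57), (45, 129), (6, 148), (0, 148), (0, 148)]
433 [(0, 142), (0, 149), (-1, 151), (1, 146), (40, 108), (37, 56), (54, 74), (32, 125), (4, 148), (0, 146), (2, 147)]
434 [(0, 142), (0, 147), (1, 150), (18, 139), (57, 107), (81, 99), (82, 119), (28, 138), (1, 146), (1, 149), (-2, 146)]
435 [(-1, 144), (2, 148), (-2, 144), (24, 143), (72, 123), (105, 118), (88, 121), (27, 137), (1, 147), (-1, 150), (2, 147)]
436 [(1, 147), (1, 149), (-2, 147), (24, 141), (76, 124), (107, 122), (86, 127), (14, 130), (-1, 147), (0, 147), (-1, 146)]
437 [(3, 149), (-1, 146), (1, 149), (35, 136), (69, 131), (74, 121), (55, 126), (4, 138), (0, 149), (-1, 156), (2, 164)]
438 [(0, 143), (1, 148), (2, 144), (22, 140), (26, 142), (15, 130), (1, 140), (-1, 137), (1, 144), (-1, 196), (-1, 221)]
17.625 0.03820845306498093 [ 0.3 -0.1 -0.1]
```

The pointer (column about 156.3) is centred in the mark (columns 155 to 158), and the gripper is clear.

```bash
python3 -m jog '[[[0,0,-0.03],[0,0,0],0],[[0,0,-0.03],[0,0,0],0],[[0,0,0],[0,0,0],0],[[0,0,0],[0,0,0],0],[[0,0,0],[0,0,0],0]]'; python3 -c "
from rig import bot
print(bot.hand_in())"
```

```text
t: 18.25
tool_pos: [0.4461, -0.3113, 0.2532]
eef_rot: [-179.9, 0.1, -0.8]
wrist_force: [0.8, -0.4, 0.1]
finger_gap: 0.0427
finger_force: 0.0
the job is handed in; nothing more can be done
None
```

The job is handed in at about 18 s (limit 54 s), with no verdict returned: the tub stands mid-pan, the pointer tip is centred on the red zero mark in my last pictures, and the gripper is clear of everything.

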